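# Clamp a mosaic block with the guarded knob

## Robot

A 6-joint arm with a two-finger parallel gripper is mounted at the origin on the work surface. World frame = base frame: x ahead of the robot, y to its left, z up, the work surface at z = 0. Lengths are in m, angles in degrees, forces in N, time in s.
With the tool pointing down it reaches from about 0.375 to 0.9 m from the base axis. Payload 3.1 kg.
Tool frame: the origin (TCP) lies where the fingers leave the gripper's body, on its centre line; the fingertips stand 70 mm ahead of it and the grasp point (between the pads) lies 51 mm ahead of it; z points along the fingers, y is the line along which they close (so a half turn about z gives the same grasp; the last joint's range is limited). The gripper opens to 87 mm and grips with 3 to 60 N. Pads are 19 mm wide; open, the fingers measure 117 mm over their backs; the gripper's body (75 mm by 190 mm) begins 51 mm behind the grasp point.
Start: joints at [-74.341, 30.224, 82.088, -0, 67.689, -10.227], TCP at [0.273, -0.562, 0.292] pointing down, gripper open.
Joint ranges: [-176.69, 176.69], [-43.24, 126.21], [12.49, 139.97], [-82, 262], [0, 151.66], [-163.58, 163.58]. Speed limits (degrees/s): [159.86, 159.86, 180, 180, 180, 180].

## Interface

Orientations are given as a 3x3 rotation matrix whose columns are the frame's x, y, z axes.
In Python, from rig import readout, capture, calibration, bot, look_for gives the robot as it stands. The module is installed in compiled form; this text tells all that it offers.
- The arm moves only by the shell command python3 -m pendant 'ROWS'. ROWS is JSON, a list of rows, each a list of 7 numbers: the shift along the tool's x, y, z normalised to -1 to 1, where 1 is 200 mm, then the turn, a rotation vector about the tool's x, y, z normalised to -1 to 1, where 1 is 180 degrees, then the closure, from -1 (fully open) to 1 (shut). In form: [[dx, dy, dz, ax, ay, az, grip], ...]. A call has 1 to 8 rows; each row is the pose to reach, as a shift and turn from the pose commanded when the call began, along the tool's axes at that moment, turning the shorter way round; what a row does not reach only later rows make up. A row lasts 1/10 s, in which the tool goes at most 50 mm and 8.59 degrees, less where a joint would pass 70% of its speed; a pose out of reach is approached as far as the arm can. A call with a number of a shift or a turn outside -1 to 1 is refused whole. A call with a gripper value outside its range is refused whole. The fingers move at their own pace and stop on an object; the grip force is fixed at half the most. Time passes only in rows, so rows that repeat a pose let the fingers close. It gives the time, the measured TCP pose, the force, the opening and the grip force at its end, in the units of the state.
- readout.read_state(): the state, without advancing time (a new reading comes with each control period).
- capture(name): name is "scene" or "top" or "wrist"; returns (picture, depth): 480x640x3 uint8, red, green, blue; 480x640 float32, m along the optical axis (not along the pixel's ray), 0 where there is no reading.
- calibration(name): a dict with "mtx" (3x3 intrinsics, pixels), "T" (4x4, takes a point from camera to world coordinates); the wrist camera has in their place "mount" (4x4, takes a point from camera to tool coordinates, whose origin is the TCP and whose axes are the flange's). Camera axes: x right, y down, z forward; pixel columns grow to the right and rows downward; lengths in m; the calibration is good to about 2 mm. A picture is of the moment at which its call begins: read the wrist's pose just before it. calibration takes no time and is no camera call.
- bot.hand_in(): hands the job in; it is judged then, once.
Trained networks look in the newest picture that a camera, given by its name, has taken for a name from the list of things; names that differ only in an ending like _2 or _b are one class to them, and where a whole thing is asked for, a point or a joint stands for the part that bears it (a point fixed in the world has none). Each returns a list of dicts, best first, with "conf" (0 to 1); they miss things now and then, are a little off and sometimes report something else, mostly with a low value. They report only what shows in the picture. A call takes as long as a camera call.
- look_for(thing, camera): "extent" ([left, top, right, bottom] in pixels, round what is visible of it).
The state is a dict: "time_s": time; "joint_positions": joint angles; "qvel": joint speeds; "tau": joint torques, N m; "position": TCP position; "tcp_rot": TCP orientation; "force": force on the tool from outside, world axes, zero at the start; "moment": the same for the moment, N m; "opening": opening from 0.0 (shut) to 1.0 (fully open); "grasp_force": force on a finger pad.
Only numpy, scipy, OpenCV 4.12 (cv2) and the standard library are available. Lean on these libraries where they do the work, as an engineer would, in place of code of your own. Each camera call takes 0.05 s, during which the arm holds its last target. There are 200 camera calls.

## Task

Lay the rectangular mosaic block flat in the open bed of the setting clamp, lengthwise between the jaw and the stop ledge, and let go of it. Then reach into the guard's well and turn the knob clockwise until the block is held firmly against the ledge, about 14 N of squeeze, but do not crush it (25 N is too much), and let go of the knob. Do not lean on the guard, and leave everything else where it is.

Things in the scene. Friction and masses are not known exactly. Their poses are not given: they have to be found in the camera images.
- block_center (a point): Centre of the loose mosaic block: a rectangular concrete slab 56 (its x) x 80 (its y) x 24 mm high (z up), topped with small square stone pieces, about 0.28 kg. Starts flat on the table on the robot's left, beside a round piece. Its y goes along the clamp's y when loaded (either way round).
- block: The same block; origin at the centre of its underside, same axes.
- clamp: Setting clamp, fixed to the table: grey base plate 140 (x) x 300 (y) x 20 mm, origin at the centre of its underside, z up. Guard and knob stand at its -y end; the jaw comes out of the guard towards +y; the steel stop ledge stands across the +y end; the bed is the plate's top between jaw and ledge, open on the +x and -x sides.
- bed (a point): Point on the bed surface, clamp (0, 45, 20 mm), axes as the clamp; the block's centre when loaded is 12 mm above the bed, within 15 mm of this x, square to the clamp. The stop ledge (110 mm wide, 14 thick, 26 high) is adjustable: its inner face lies anywhere from 43.7 to 50.7 mm on the +y side of this point (not reported: see or feel it). The starting gap is 7 to 19 mm longer than the block.
- jaw: The jaw slide; origin on the bed surface at clamp y = 9 mm per rad of the knob. It carries a sprung rubber pad (50 mm wide in x, 4 to 22 mm above the bed), whose unloaded face is 4 mm behind (-y of) this origin. Turning the knob clockwise slides it along clamp +y, pushes the block to the ledge, then squeezes it; the pad yields 1 mm per 6 N, up to 6 mm.
- guard: Fixed grey housing around the knob, 110 x 110 x 56 mm high, on the base plate, centred at the clamp's (0, -85 mm); origin at the centre of its underside, 20 mm above the table. A round well of 88 mm diameter goes through it; its rim stands 12 mm above the knob's top. Open fingers fit in only if set narrow (about 36 mm opening).
- knob_grip (a point): Point to grip the knob: on its vertical axis, 7 mm below the knob's top, 57 mm above the table, 19 mm below the rim of the well. The knob's grip is an upright bar 42 mm long, 14 mm thick and 30 mm high (top 64 mm above the table) over a disc of 44 mm diameter, whose top is 34 mm above the table.
- knob (a joint): Knob angle in rad, growing clockwise seen from above, range 0 to 3.5, starts at 0.1 to 0.6. At 0 the bar lies along the clamp's x; at angle q at clamp yaw - q. While it turns it resists with a steady 0.22 N m, plus 0.009 per N of squeeze (14 N: 0.13 more). It stays where left, so at rest a hand may feel less: compare readings taken after equal small steps. From first squeeze to 14 N is 0.26 rad.
- roundel_center (a point): Centre of a loose round mosaic piece, 76 mm across, 24 mm high, on the table near the block. Not needed.
- bowl: Loose wooden bowl, 120 mm across, 45 mm high, on the right. Bystander; origin under its centre.
- tub: Loose clear bowl, 100 mm across, 45 mm high, on the left. Bystander; origin under its centre.
- hammer: Loose hammer lying on the right. Bystander.
- tin: Loose small can, 56 mm across, 40 mm high, beyond the clamp. Bystander; origin under its centre.
- gluejar: Loose white jar, 64 mm across, 85 mm high, far right. Bystander; origin under its centre.

How it is judged:
By the outcome, as a careful person would: the job done as asked, in the order asked, and still so for the second after the job is handed in, with the robot touching nothing.
It also fails if it takes over 72 s, if anything falls off the work surface, if the arm or the gripper's body presses on something with over 40 N, if the wrist force passes 120 N, or if a joint passes its speed limit or range.

## Working session

There is one attempt and no reset: what is moved stays moved. The work goes in short steps, Python scripts to look and compute and a shell command to move; the robot and the scene stay as the last step left them, time stands still between calls to the robot, and variables do not carry over. Pictures are saved under pics/ and viewed, at most 10 in all, crops included, and the job is handed in when it is done.

```bash
mkdir -p pics
python3 - <<'E'
from rig import readout, capture, calibration, look_for
import cv2, numpy as np
s=readout.read_state(); print({k:np.round(v,3).tolist() for k,v in s.items()})
for n in("scene","top"):
    p,d=capture(n); cv2.imwrite(f"pics/{n}0.png",p[:,:,::-1]); np.save(f"{n}_d.npy",d); np.save(f"{n}_p.npy",p)
    c=calibration(n); print(n,np.round(c["mtx"],1).tolist(),np.round(c["T"],3).tolist())
    for t in("block","clamp","guard","knob","jaw"):
        print(t,[(np.round(o["extent"]).tolist(),round(o["conf"],2)) for o in look_for(t,n)[:2]])
c=calibration("wrist");print(np.round(c["mtx"],1).tolist(),np.round(c["mount"],3).tolist())
E
```

```text
{'time_s': 0.0, 'joint_positions': [-74.343, 30.28, 82.155, -0.0, 67.687, -10.228], 'qvel': [-0.016, 0.14, 0.159, 0.039, -0.012, 0.063], 'tau': [0.001, -44.004, -17.659, 0.063, 0.058, -0.0], 'position': [0.273, -0.562, 0.291], 'tcp_rot': [[0.9, 0.437, -0.001], [0.437, -0.9, 0.002], [0.0, -0.002, -1.0]], 'force': [-0.233, 0.018, -0.084], 'moment': [0.041, 0.005, -0.033], 'grasp_force': 0.0, 'opening': 0.999}
scene [[445.2, 0.0, 325.2], [0.0, 445.2, 240.0], [0.0, 0.0, 1.0]] [[-0.501, 0.646, -0.576, 1.287], [0.865, 0.386, -0.32, 0.363], [0.015, -0.658, -0.753, 0.954], [0.0, 0.0, 0.0, 1.0]]
block [([418.0, 244.0, 453.0, 265.0], 0.8)]
clamp [([268.0, 188.0, 381.0, 271.0], 0.78)]
guard [([271.0, 186.0, 325.0, 236.0], 0.9)]
knob [([182.0, 176.0, 219.0, 205.0], 0.72), ([291.0, 202.0, 304.0, 219.0], 0.63)]
jaw [([309.0, 212.0, 327.0, 231.0], 0.47), ([290.0, 202.0, 305.0, 218.0], 0.47)]
top [[587.0, 0.0, 316.2], [0.0, 587.0, 237.3], [0.0, 0.0, 1.0]] [[0.012, -0.998, 0.061, 0.49], [-1.0, -0.012, 0.014, -0.018], [-0.013, -0.061, -0.998, 1.441], [0.0, 0.0, 0.0, 1.0]]
block [([198.0, 273.0, 237.0, 304.0], 0.61)]
clamp [([275.0, 222.0, 406.0, 282.0], 0.65)]
guard [([354.0, 226.0, 403.0, 275.0], 0.73)]
knob [([369.0, 243.0, 386.0, 258.0], 0.65), ([354.0, 225.0, 402.0, 274.0], 0.29)]
jaw [([341.0, 238.0, 352.0, 260.0], 0.49)]
[[367.9, 0.0, 322.3], [0.0, 367.9, 244.0], [0.0, 0.0, 1.0]] [[-0.001, -0.964, -0.265, 0.07], [1.0, -0.001, 0.0, 0.001], [-0.0, -0.265, 0.964, -0.093], [0.0, 0.0, 0.0, 1.0]]
```

View pics/top0.png

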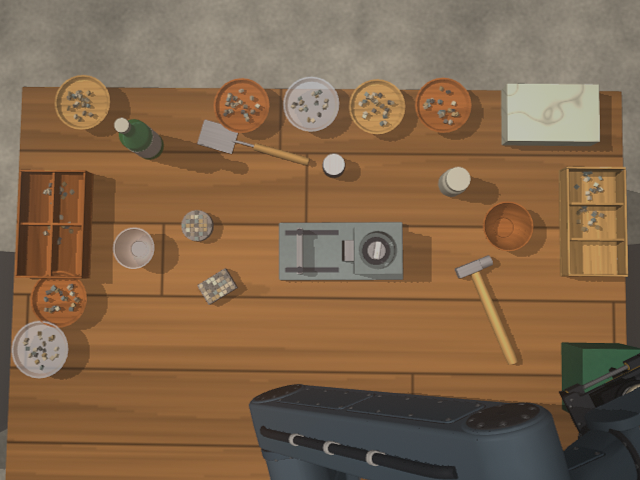

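View pics/scene0.png

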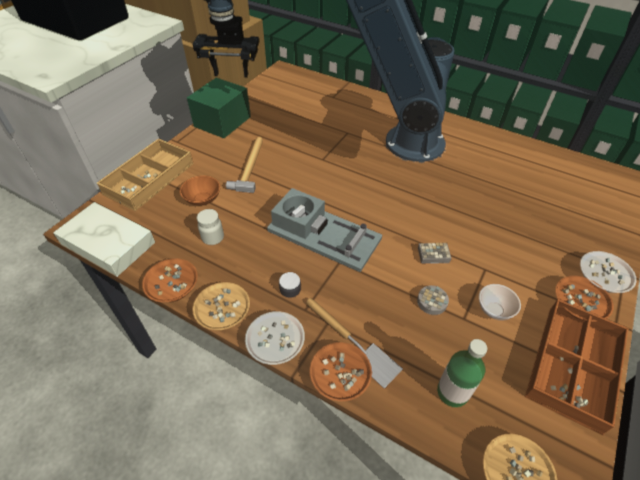

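The top view shows the block at about (217,287), rotated, and the clamp at (340,251) with the guard at its right end (world -y) and the ledge at about (298,251). Next I'll measure both from depth.

```bash
cat > h.py <<'E'
import numpy as np, cv2
from rig import readout, capture, calibration, look_for
def camT(n):
    c=calibration(n)
    if n!="wrist": return c["mtx"],np.array(c["T"])
    s=readout.read_state(); T=np.eye(4); T[:3,:3]=s["tcp_rot"]; T[:3,3]=s["position"]
    return np.array(c["mtx"]),T@np.array(c["mount"])
def cloud(d,K,T):
    v,u=np.mgrid[:d.shape[0],:d.shape[1]]
    P=np.stack([(u-K[0][2])/K[0][0]*d,(v-K[1][2])/K[1][1]*d,d],-1)
    W=P@T[:3,:3].T+T[:3,3]; W[d<=0]=np.nan; return W
def rect(W,m):
    p=(W[m][:,:2]*1000).astype(np.float32); return cv2.minAreaRect(p),len(p),np.nanmedian(W[m][:,2])
def box(W,x0,x1,y0,y1,z0,z1):
    return (W[...,0]>x0)&(W[...,0]<x1)&(W[...,1]>y0)&(W[...,1]<y1)&(W[...,2]>z0)&(W[...,2]<z1)
E
python3 - <<'E'
from h import *
d=np.load("top_d.npy");K,T=camT("top");W=cloud(d,K,T)
for n,(u,v) in dict(block=(217,287),knob=(377,250),ledge=(298,251),jaw=(348,250),table=(217,330),round=(197,226)).items(): print(n,np.round(W[v,u],4))
m=np.zeros(d.shape,bool);m[266:312,190:246]=1
print("block",rect(W,m&(W[...,2]>.012)))
m[:]=0;m[215:290,270:412]=1
print("plate",rect(W,m&(W[...,2]>.01)))
print("guard",rect(W,m&(W[...,2]>.066)))
E
```

```text
block [0.4537 0.24   0.0228]
knob [ 0.5459 -0.1411  0.0663]
ledge [0.5421 0.0447 0.0459]
jaw [ 0.546  -0.0743  0.0431]
table [0.3487 0.2416 0.0011]
round [0.6002 0.2905 0.0301]
block (((455.419189453125, 240.46766662597656), (56.04509735107422, 81.25399780273438), 31.900371551513672), 781, np.float64(0.023762577750563896))
plate (((544.0369873046875, -54.46769714355469), (329.2961730957031, 170.84132385253906), 84.9484634399414), 7108, np.float64(0.023014351787313925))
guard (((546.4765014648438, -142.09596252441406), (109.75617218017578, 110.03939819335938), 1.330032467842102), 1183, np.float64(0.07674681211719103))
```

```bash
cat >> h.py <<'E'
def plan(p,yaw,P=None):
    "normalised dx,dy,dz and rotvec to TCP p, tool x yaw (deg), tool down"
    from scipy.spatial.transform import Rotation as R
    s=readout.read_state(); M=np.array(s["tcp_rot"]); c,n=np.cos(np.radians(yaw)),np.sin(np.radians(yaw))
    G=np.array([[c,n,0],[n,-c,0],[0,0,-1]])
    print("shift",np.round(M.T@(np.array(p)-s["position"])/.2,4),"turn",np.round(R.from_matrix(M.T@G).as_rotvec()/np.pi,4))
def st():
    s=readout.read_state(); M=s["tcp_rot"]; print(round(s["time_s"],2),np.round(s["position"],4),"yaw",round(float(np.degrees(np.arctan2(M[1][0],M[0][0]))),2),"F",np.round(s["force"],1),"M",np.round(s["moment"],3),"op",round(s["opening"],3),"gf",round(s["grasp_force"],1),np.round(s["joint_positions"],1))
E
S='[1,-0.73,0,0,0,0,-1]'
python3 -m pendant '[[1,-0.73,0,0,0,0,-1],[1,-0.73,0,0,0,0,-1],[1,-0.73,0,0,0,0,-1],[1,-0.73,0,0,0,0,-1],[1,-0.73,0,0,0,0,-1]]' >/dev/null
python3 -m pendant '[[1,-0.73,0,0,0,0,-1],[1,-0.73,0,0,0,0,-1],[1,-0.73,0,0,0,0,-1],[1,-0.73,0,0,0,0,-1],[1,-0.73,0,0,0,0,-1]]'
python3 - <<'E'
from h import *
st(); plan([.546,-.05,.33],91)
E
```

```text
time_s: 1.6
position: [0.5061, -0.1229, 0.2926]
tcp_rot: [[0.9, 0.437, 0.001], [0.437, -0.9, -0.0], [0.001, 0.001, -1.0]]
force: [0.9, -0.9, -0.0]
opening: 0.997
grasp_force: 0.0
1.6 [ 0.5061 -0.1229  0.2926] yaw 25.9 F [ 0.9 -0.9 -0. ] M [-0.058 -0.039  0.006] op 0.997 gf 0.0 [-26.   22.2  96.9   0.   60.8  38.1]
shift [ 0.339  -0.2406 -0.187 ] turn [ 3.000e-04 -0.000e+00 -3.617e-01]
```

```bash
python3 -m pendant '[[0.34,-0.24,-0.19,0,0,-0.362,-1],[0.34,-0.24,-0.19,0,0,-0.362,-1],[0.34,-0.24,-0.19,0,0,-0.362,-1],[0.34,-0.24,-0.19,0,0,-0.362,-1],[0.34,-0.24,-0.19,0,0,-0.362,-1],[0.34,-0.24,-0.19,0,0,-0.362,-1],[0.34,-0.24,-0.19,0,0,-0.362,-1],[0.34,-0.24,-0.19,0,0,-0.362,-1]]' >/dev/null
python3 -m pendant '[[0,0,0,0,0,-0.002,-1],[0,0,0,0,0,-0.002,-1],[0,0,0,0,0,-0.002,-1]]' >/dev/null
python3 - <<'E'
from h import *
st(); K,T=camT("wrist"); p,d=capture("wrist"); cv2.imwrite("pics/w1.png",p[:,:,::-1])
W=cloud(d,K,T); np.save("w1.npy",W)
for n,m in dict(guard=box(W,.45,.65,-.25,-.05,.07,.085),ledge=box(W,.46,.63,.015,.08,.036,.055),plate=box(W,.46,.63,-.08,.12,.015,.026),table=box(W,.4,.7,-.2,.2,-.01,.01)).items():print(n,rect(W,m))
E
```

```text
2.7 [ 0.5455 -0.0521  0.3303] yaw 91.33 F [ 0.  -0.4  0.3] M [-0.039 -0.064 -0.056] op 1.0 gf 0.0 [-17.1  21.7  90.6   0.   67.7 -18.5]
guard (((543.7503662109375, -142.2363739013672), (110.48786163330078, 111.31253814697266), 0.9425521492958069), 3759, np.float64(0.07644230234625643))
ledge (((540.6338500976562, 41.359134674072266), (109.61637878417969, 15.510151863098145), 0.7182397842407227), 1766, np.float64(0.04656557636460165))
plate (((541.4027709960938, 6.0541839599609375), (140.458740234375, 173.64498901367188), 0.7496541142463684), 19146, np.float64(0.020406835422513342))
table (((549.9929809570312, -14.4805908203125), (299.96588134765625, 352.1233825683594), 0.008774184621870518), 50677, np.float64(0.00032619011082929417))
```

View pics/w1.png

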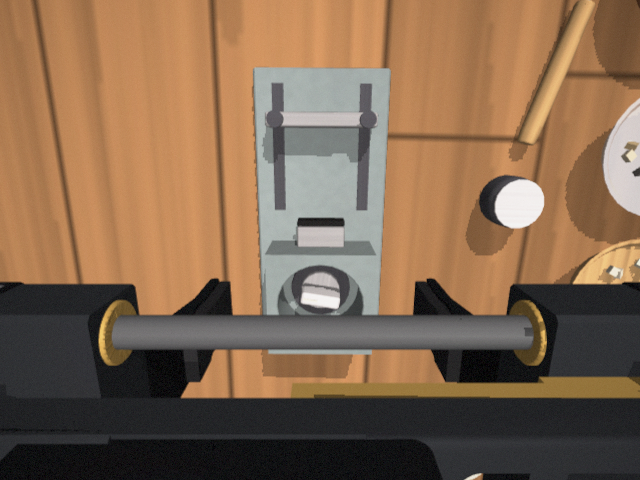

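The wrist view shows the clamp square to the image. The ledge is at (320,119), the jaw pad at (320,232), and the knob bar at (320,293) is partly behind the gripper. Next I'll measure the jaw and knob, and plan the hover over the block.

Run:
```python
from h import *
W=np.load("w1.npy")
for n,m in dict(jaw=box(W,.49,.6,-.088,-.04,.035,.055),knob=box(W,.5,.59,-.18,-.1,.057,.068)).items():
    r=rect(W,m);print(n,r, np.nanmin(W[m],0),np.nanmax(W[m],0))
Wt=cloud(np.load("top_d.npy"),*camT("top")); m=box(Wt,.515,.577,-.172,-.112,.06,.069); print(rect(Wt,m))
plan([.447,.215,.28],121.9)
```

```text
jaw (((544.1569213867188, -73.53833770751953), (107.10283660888672, 28.517244338989258), 0.441824346780777), 1641, np.float64(0.047999669132090805)) [ 0.49071191 -0.08799982  0.03508244] [ 0.59780879 -0.0591337   0.05498398]
knob (((543.8643188476562, -145.80313110351562), (87.66168975830078, 27.406681060791016), 1.1144566535949707), 595, np.float64(0.06390350302619102)) [ 0.50002661 -0.16028771  0.05701746] [ 0.5876326  -0.13241584  0.0678515 ]
(((546.5072631835938, -142.19607543945312), (14.276750564575195, 40.28245162963867), 82.64119720458984), 101, np.float64(0.06443914349576052))
shift [ 1.3465 -0.461   0.2514] turn [ 0.      0.     -0.1697]
```

```bash
python3 -m pendant '[[0.97,-0.419,0,0,0,-0.17,-1],[0.97,-0.419,0,0,0,-0.17,-1],[0.97,-0.419,0,0,0,-0.17,-1],[0.97,-0.419,0,0,0,-0.17,-1],[0.97,-0.419,0,0,0,-0.17,-1]]' >/dev/null
python3 - <<'E'
from h import *
st(); plan([.455,.24,.28],121.9)
E
```

```text
3.25 [0.4538 0.1433 0.3302] yaw 122.27 F [-0.7 -0.4  0.1] M [-0.023 -0.209 -0.004] op 1.003 gf 0.0 [  4.   15.9 100.    0.1  64.2 -28.3]
shift [0.4052 0.2635 0.2517] turn [-0.0004 -0.0008  0.0021]
```

```bash
python3 -m pendant '[[0.405,0.263,0.25,0,0,0,-1],[0.405,0.263,0.25,0,0,0,-1],[0.405,0.263,0.25,0,0,0,-1],[0.405,0.263,0.25,0,0,0,-1],[0.405,0.263,0.25,0,0,0,-1],[0.405,0.263,0.25,0,0,0,-1]]' >/dev/null
python3 - <<'E'
from h import *
st(); K,T=camT("wrist"); p,d=capture("wrist"); cv2.imwrite("pics/w2.png",p[:,:,::-1])
W=cloud(d,K,T); m=box(W,.38,.53,.17,.32,.015,.04); 
r=rect(W,m);print(r); plan([.4554,.2405,.18],90+r[0][2])
E
```

```text
3.85 [0.4594 0.2352 0.281 ] yaw 121.89 F [-0.4  0.3 -0. ] M [ 0.046 -0.14  -0.015] op 0.998 gf 0.0 [ 14.7  22.7  98.3  -0.   58.9 -17.2]
(((452.6283264160156, 241.31698608398438), (56.062984466552734, 79.54330444335938), 32.087791442871094), 4706, np.float64(0.023905440471662653))
shift [ 0.0335 -0.0031  0.5052] turn [ 0.0004  0.0002 -0.0012]
```

View pics/w2.png

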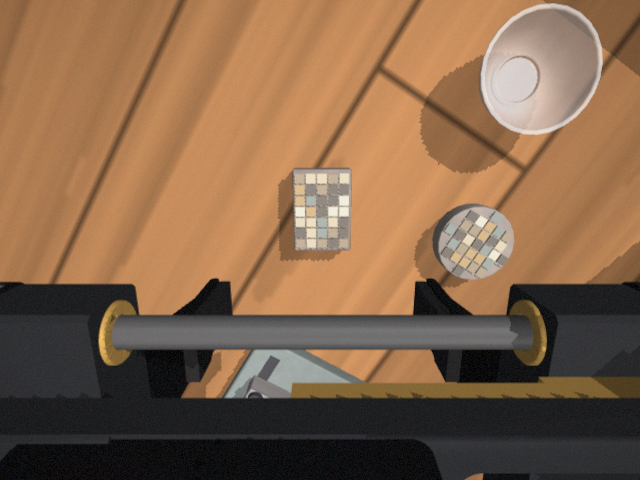

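The block is at about (322,209), square in the wrist view, with the round piece well clear at (475,241). I'll descend now.

Run:
```python
from h import *
st(); plan([.4538,.241,.074],122.0)
```

```text
3.9 [0.4593 0.2351 0.281 ] yaw 121.88 F [-0.7  0.1  1. ] M [-0.009 -0.115  0.009] op 0.997 gf 0.0 [ 14.7  22.7  98.4  -0.   58.9 -17.2]
shift [ 0.0403 -0.0093  1.0352] turn [ 0.0004  0.0002 -0.0007]
```

```bash
python3 -m pendant '[[0.04,-0.01,0.3,0,0,0,-1],[0.04,-0.01,0.6,0,0,0,-1],[0.04,-0.01,0.8,0,0,0,-1],[0.04,-0.01,0.8,0,0,0,-1],[0.04,-0.01,0.8,0,0,0,-1],[0.04,-0.01,0.8,0,0,0,-1]]' >/dev/null
python3 - <<'E'
from h import *
st(); K,T=camT("wrist"); p,d=capture("wrist"); W=cloud(d,K,T); m=box(W,.38,.53,.17,.32,.015,.04);print(rect(W,m)); cv2.imwrite("pics/w3.png",p[:,:,::-1])
plan([.4538,.241,.074],122.0)
E
```

```text
4.5 [0.4543 0.2421 0.1221] yaw 121.96 F [ 0.1 -0.7  0.9] M [ 0.044 -0.196  0.042] op 1.001 gf 0.0 [ 15.6  37.6 105.6  -0.   36.5 -16.4]
(((448.5290222167969, 248.15098571777344), (56.15043258666992, 63.66508865356445), 32.10549545288086), 11142, np.float64(0.024016183212086956))
shift [-0.0034 -0.0076  0.2432] turn [ 0.0016  0.0005 -0.0001]
```

```bash
python3 -m pendant '[[0,-0.006,0.12,0,0,0,-1],[0,-0.006,0.24,0,0,0,-1],[0,-0.006,0.24,0,0,0,-1],[0,-0.006,0.24,0,0,0,-1]]'
python3 -m pendant '[[0,0,0,0,0,0,1],[0,0,0,0,0,0,1],[0,0,0,0,0,0,1],[0,0,0,0,0,0,1],[0,0,0,0,0,0,1],[0,0,0,0,0,0,1]]'
```

```text
time_s: 4.95
position: [0.4527, 0.2418, 0.074]
tcp_rot: [[-0.53, 0.848, 0.003], [0.848, 0.53, 0.001], [-0.001, 0.003, -1.0]]
force: [-0.2, 0.1, 0.6]
opening: 0.998
grasp_force: 0.0
time_s: 5.55
position: [0.4525, 0.2418, 0.0726]
tcp_rot: [[-0.53, 0.848, 0.002], [0.848, 0.53, 0.001], [-0.001, 0.002, -1.0]]
force: [0.8, 1.2, 3.2]
opening: 0.641
grasp_force: 30.0
```

```bash
python3 -m pendant '[[0,0,-0.1,0,0,0,1],[0,0,-0.3,0,0,0,1],[0,0,-0.5,0,0,0,1],[0,0,-0.5,0,0,0,1],[0,0,-0.5,0,0,0,1]]' | tail -2
python3 - <<'E'
from h import *
st(); plan([.542,-.0122,.17],90.8)
E
```

```text
opening: 0.64
grasp_force: 30.0
6.05 [0.4513 0.2414 0.1724] yaw 122.01 F [-0.8  0.8 -3.5] M [-0.005 -0.082 -0.024] op 0.64 gf 30.0 [ 15.6  32.3 104.4  -0.   43.3 -16.4]
shift [-1.3155 -0.2875  0.0123] turn [0.     0.     0.1734]
```

```bash
python3 -m pendant '[[-0.2,-0.044,0,0,0,0.173,1],[-0.4,-0.088,0,0,0,0.173,1],[-0.6,-0.13,0,0,0,0.173,1],[-0.8,-0.175,0,0,0,0.173,1],[-1,-0.22,0,0,0,0.173,1],[-1,-0.22,0,0,0,0.173,1],[-1,-0.22,0,0,0,0.173,1]]' | tail -2
python3 - <<'E'
from h import *
st(); plan([.542,-.0122,.15],90.8)
E
```

```text
opening: 0.642
grasp_force: 30.0
6.75 [0.5191 0.0476 0.1701] yaw 90.71 F [-1.1  0.  -2.5] M [ 0.011 -0.052  0.042] op 0.642 gf 30.0 [ -7.1  33.1 103.    0.   44.3  -7.8]
shift [-0.3006  0.1112  0.0996] turn [-0.0017 -0.0003 -0.0005]
```

```bash
python3 -m pendant '[[-0.15,0.056,0,0,0,0,1],[-0.3,0.111,0,0,0,0,1],[-0.3,0.111,0.1,0,0,0,1],[-0.3,0.111,0.1,0,0,0,1],[-0.3,0.111,0.1,0,0,0,1],[-0.3,0.111,0.1,0,0,0,1]]' | tail -2
python3 - <<'E'
from h import *
st(); K,T=camT("wrist"); p,d=capture("wrist"); W=cloud(d,K,T); cv2.imwrite("pics/w4.png",p[:,:,::-1])
for m in (box(W,.50,.58,-.08,.09,.085,.12),box(W,.46,.63,.02,.08,.040,.055),box(W,.46,.63,-.05,.11,.015,.026)):print(rect(W,m) if m.sum()>50 else 0)
plan([.542,-.0122,.095],90.8)
E
```

```text
opening: 0.642
grasp_force: 30.0
7.35 [ 0.5426 -0.0097  0.1521] yaw 90.97 F [ 0.1 -1.1 -2.3] M [-0.002 -0.134  0.019] op 0.642 gf 30.0 [-12.8  35.9 100.6   0.   43.6 -13.8]
(((540.8956909179688, -7.1558837890625), (78.51480102539062, 72.29524230957031), 1.5522595643997192), 18443, np.float64(0.10351675590675469))
(((540.6500244140625, 41.3231315612793), (109.52103424072266, 16.025535583496094), 0.8340981602668762), 5567, np.float64(0.046670314020070075))
(((541.169921875, 22.63928985595703), (140.7385711669922, 139.6195831298828), 0.856063961982727), 30867, np.float64(0.0204898089619239))
shift [-0.0114 -0.0052  0.2872] turn [-0.0002 -0.0001  0.0009]
```

View pics/w4.png

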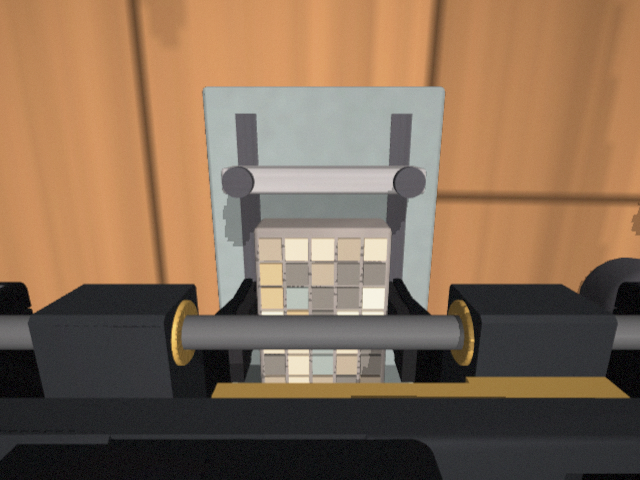

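The block is held square at (322,300), with its +y edge in front of the ledge at (322,181). It has about 6 mm clearance at each end, so I'll lower it.

```bash
python3 -m pendant '[[-0.008,-0.004,0.1,0,0,0,1],[-0.008,-0.004,0.2,0,0,0,1],[-0.008,-0.004,0.28,0,0,0,1],[-0.008,-0.004,0.28,0,0,0,1],[-0.008,-0.004,0.285,0,0,0,1],[-0.008,-0.004,0.29,0,0,0,1],[-0.008,-0.004,0.295,0,0,0,1],[-0.008,-0.004,0.295,0,0,0,1]]'
```

```text
time_s: 8.2
position: [0.543, -0.0127, 0.0939]
tcp_rot: [[-0.015, 1.0, 0.001], [1.0, 0.015, -0.0], [-0.0, 0.001, -1.0]]
force: [-0.5, 0.6, -3.1]
opening: 0.642
grasp_force: 30.0
```

```bash
python3 -m pendant '[[0,0,0.003,0,0,0,1],[0,0,0.006,0,0,0,1],[0,0,0.006,0,0,0,1]]'; python3 -m pendant '[[0,0,0.002,0,0,0,1],[0,0,0.002,0,0,0,1]]'
```

```text
time_s: 8.5
position: [0.5429, -0.0128, 0.0927]
tcp_rot: [[-0.015, 1.0, 0.001], [1.0, 0.015, -0.0], [-0.0, 0.001, -1.0]]
force: [-2.2, -0.3, 4.5]
opening: 0.643
grasp_force: 30.0
time_s: 8.7
position: [0.5429, -0.0127, 0.0926]
tcp_rot: [[-0.015, 1.0, 0.001], [1.0, 0.015, -0.0], [-0.0, 0.001, -1.0]]
force: [-2.3, 0.3, 7.2]
opening: 0.642
grasp_force: 30.0
```

```bash
python3 -m pendant '[[0,0,0,0,0,0,-1],[0,0,0,0,0,0,-1],[0,0,0,0,0,0,-1],[0,0,0,0,0,0,-1],[0,0,0,0,0,0,-1]]'|tail -3
python3 -m pendant '[[0,0,-0.15,0,0,0,-1],[0,0,-0.4,0,0,0,-1],[0,0,-0.7,0,0,0,-1],[0,0,-0.7,0,0,0,-1],[0,0,-0.7,0,0,0,-1],[0,0,-0.7,0,0,0,-1]]' | tail -2
python3 - <<'E'
from h import *
st(); K,T=camT("wrist"); p,d=capture("wrist"); W=cloud(d,K,T)
for m in (box(W,.50,.585,-.054,.031,.038,.050),box(W,.46,.63,.0335,.08,.040,.055)):print(rect(W,m))
plan([.545,-.142,.23],173)
E
```

```text
force: [-0.3, 0.1, -0.8]
opening: 0.966
grasp_force: 0.0
opening: 1.0
grasp_force: 0.0
9.8 [ 0.5418 -0.0125  0.2307] yaw 90.87 F [-1.5 -0.5 -0.3] M [-0.012 -0.101  0.008] op 1.0 gf 0.0 [-13.1  28.7  97.5  -0.   53.9 -14. ]
(((541.595703125, -14.09133529663086), (56.06935501098633, 79.1790771484375), 0.8070102334022522), 6878, np.float64(0.0439780706838068))
(((540.9326171875, 41.230079650878906), (109.8226089477539, 15.61143970489502), 0.838566243648529), 2853, np.float64(0.04668234246314629))
shift [-0.6479  0.0077 -0.0007] turn [-0.0008 -0.0011 -0.4563]
```

```bash
python3 -m pendant '[[-0.2,0.008,-0.25,0,0,-0.454,0.17],[-0.4,0.008,-0.25,0,0,-0.454,0.17],[-0.648,0.008,-0.25,0,0,-0.454,0.17],[-0.648,0.008,-0.25,0,0,-0.454,0.17],[-0.648,0.008,-0.25,0,0,-0.454,0.17],[-0.648,0.008,-0.25,0,0,-0.454,0.17],[-0.648,0.008,-0.25,0,0,-0.454,0.17],[-0.648,0.008,-0.25,0,0,-0.454,0.17]]' >/dev/null
python3 - <<'E'
from h import *
st(); plan([.545,-.142,.28],172.6)
E
```

```text
10.65 [ 0.5453 -0.142   0.2788] yaw 158.9 F [-0.8  0.7  0.4] M [ 0.132 -0.189  0.002] op 0.433 gf 0.0 [-26.   26.5  91.7   0.   62.1 -94.9]
shift [ 0.0013 -0.0003 -0.0058] turn [ 0.0004 -0.0017 -0.0761]
```

```bash
python3 -m pendant '[[0,0,0,0,0,-0.076,0.17],[0,0,0,0,0,-0.076,0.17],[0,0,0,0,0,-0.076,0.17],[0,0,0,0,0,-0.076,0.17]]' >/dev/null
python3 - <<'E'
from h import *
st(); K,T=camT("wrist"); p,d=capture("wrist"); W=cloud(d,K,T); cv2.imwrite("pics/w5.png",p[:,:,::-1]); np.save("w5.npy",W)
m=box(W,.515,.577,-.172,-.112,.059,.069);print(m.sum(),rect(W,m)); m=box(W,.47,.63,-.23,-.06,.071,.082);print(m.sum(),rect(W,m))
E
```

```text
11.05 [ 0.5457 -0.142   0.2799] yaw 172.13 F [ 0.8 -0.1 -0.8] M [ 0.072 -0.13   0.031] op 0.416 gf 0.0 [ -25.9   26.4   91.6    0.    62.1 -108.1]
766 (((549.5223388671875, -141.9998016357422), (59.818336486816406, 54.69453048706055), 89.88897705078125), 766, np.float64(0.06397263230736341))
8410 (((543.6011352539062, -142.51535034179688), (110.6297836303711, 110.48689270019531), 0.8510550260543823), 8410, np.float64(0.07629241271611978))
```

View pics/w5.png

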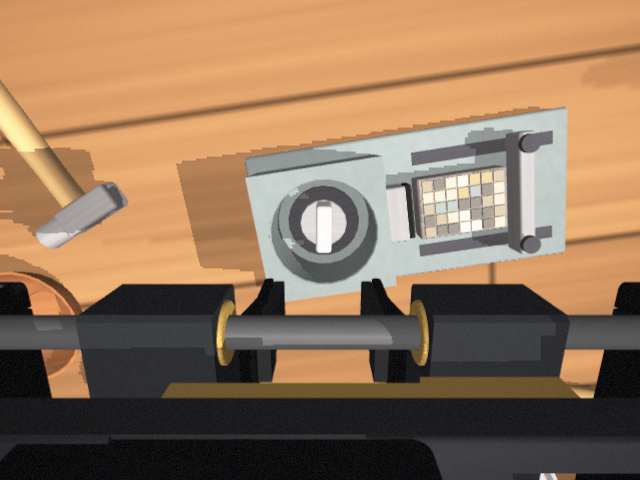

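The block lies square at (463,203) between the pad and the ledge. The knob bar at (323,230) is nearly aligned with the tool. I'll isolate the bar to get its angle and centre.

Run:
```python
from h import *
W=np.load("w5.npy"); m=box(W,.515,.577,-.172,-.112,.0605,.0675).astype(np.uint8)
n,l,s,c=cv2.connectedComponentsWithStats(m); i=1+np.argmax(s[1:,4]); print(s[i],rect(W,l==i))
p=W[l==i][:,:2]; e,v=np.linalg.eigh(np.cov(p.T)); print(p.mean(0),np.degrees(np.arctan2(v[1,1],v[0,1])))
st(); plan([.5437,-.1424,.15],172.5)
```

```text
[316 205  16  48 741] (((543.3209228515625, -142.4562530517578), (13.201245307922363, 42.01009750366211), 81.85484313964844), 741, np.float64(0.06397653111166574))
[ 0.54234473 -0.1424048 ] 172.04884727099022
11.1 [ 0.5458 -0.1421  0.2803] yaw 172.15 F [-0.2 -0.1 -0.2] M [ 0.07  -0.156 -0.023] op 0.419 gf 0.0 [ -25.9   26.4   91.6    0.    62.1 -108.1]
shift [ 0.0086 -0.0036  0.6514] turn [ 0.0003 -0.0008 -0.002 ]
```

```bash
python3 -m pendant '[[0.01,-0.002,0.2,0,0,0,0.17],[0.01,-0.002,0.4,0,0,0,0.17],[0.01,-0.002,0.5,0,0,0,0.17],[0.01,-0.002,0.6,0,0,0,0.17],[0.01,-0.002,0.6,0,0,0,0.17],[0.01,-0.002,0.6,0,0,0,0.17]]' >/dev/null
python3 - <<'E'
from h import *
st(); plan([.5436,-.1424,.109],172.1)
E
```

```text
11.7 [ 0.5442 -0.1424  0.1614] yaw 172.21 F [ 0.6 -0.5 -0.3] M [ 0.042 -0.138 -0.01 ] op 0.414 gf 0.0 [ -26.    36.1   97.4    0.    46.6 -108.2]
shift [ 0.0026 -0.0006  0.262 ] turn [ 0.0001 -0.0003  0.0006]
```

```bash
python3 -m pendant '[[0.003,0,0.06,0,0,0,0.17],[0.003,0,0.12,0,0,0,0.17],[0.003,0,0.18,0,0,0,0.17],[0.003,0,0.22,0,0,0,0.17],[0.003,0,0.26,0,0,0,0.17],[0.003,0,0.26,0,0,0,0.17],[0.003,0,0.26,0,0,0,0.17]]'
python3 -m pendant '[[0,0,0,0,0,0,1],[0,0,0,0,0,0,1],[0,0,0,0,0,0,1],[0,0,0,0,0,0,1],[0,0,0,0,0,0,1]]' >/dev/null;python3 -c "from h import *;st()"
```

```text
time_s: 12.4
position: [0.5436, -0.1423, 0.1094]
tcp_rot: [[-0.991, 0.135, -0.0], [0.135, 0.991, 0.0], [0.0, 0.0, -1.0]]
force: [-0.0, -0.1, -0.4]
opening: 0.416
grasp_force: 0.0
12.9 [ 0.544  -0.1409  0.11  ] yaw 172.11 F [1.8 4.8 1.3] M [ 0.974 -0.405 -0.144] op 0.157 gf 30.0 [ -26.    40.9   98.9    0.2   40.2 -108.3]
```

```bash
python3 -m pendant '[[0,0.007,0,0,0,0,1],[0,0.007,0,0,0,0.03,1],[0,0.007,0,0,0,0.06,1],[0,0.007,0,0,0,0.09,1],[0,0.007,0,0,0,0.12,1],[0,0.007,0,0,0,0.15,1],[0,0.007,0,0,0,0.18,1],[0,0.007,0,0,0,0.2,1]]' >/dev/null;python3 -c "from h import *;st()"
```

```text
13.7 [ 0.5442 -0.1402  0.11  ] yaw 136.12 F [1.7 3.8 1. ] M [ 0.797 -0.441  0.237] op 0.156 gf 30.0 [-25.9  40.9  98.9   0.1  40.2 -72. ]
```

```bash
python3 -m pendant '[[0.003,0.007,0,0,0,0.02,1],[0.003,0.007,0,0,0,0.05,1],[0.003,0.007,0,0,0,0.08,1],[0.003,0.007,0,0,0,0.11,1],[0.003,0.007,0,0,0,0.14,1],[0.003,0.007,0,0,0,0.17,1],[0.003,0.007,0,0,0,0.19,1]]' >/dev/null;python3 -c "from h import *;st()"
for i in 1; do python3 -m pendant '[[0,0,0,0,0,0.0056,1],[0,0,0,0,0,0.0111,1],[0,0,0,0,0,0.0167,1]]' >/dev/null;python3 -c "from h import *;st()"; done
python3 -m pendant '[[0,0,0,0,0,0.0056,1],[0,0,0,0,0,0.0111,1],[0,0,0,0,0,0.0167,1]]' >/dev/null;python3 -c "from h import *;st()"
python3 -m pendant '[[0,0,0,0,0,0.0056,1],[0,0,0,0,0,0.0111,1],[0,0,0,0,0,0.0167,1]]' >/dev/null;python3 -c "from h import *;st()"
```

```text
14.4 [ 0.5448 -0.1397  0.11  ] yaw 101.96 F [ 1.6 -0.6  1.2] M [ 0.101 -0.182  0.208] op 0.158 gf 30.0 [-25.8  40.9  98.8  -0.   40.2 -37.7]
14.7 [ 0.5448 -0.1398  0.11  ] yaw 99.03 F [0.8 1.2 3.2] M [ 0.061 -0.303  0.236] op 0.157 gf 30.0 [-25.8  40.9  98.8  -0.   40.2 -34.8]
15.0 [ 0.5448 -0.1397  0.11  ] yaw 95.97 F [ 2.  -0.3  4.6] M [ 0.06  -0.314  0.246] op 0.154 gf 30.0 [-25.8  40.9  98.8  -0.   40.2 -31.7]
15.3 [ 0.5449 -0.1397  0.11  ] yaw 92.95 F [ 0.4 -0.4  5.5] M [ 0.028 -0.31   0.248] op 0.157 gf 30.0 [-25.8  40.9  98.8   0.   40.1 -28.7]
```

```bash
python3 -m pendant '[[0,0,0,0,0,0.0056,1],[0,0,0,0,0,0.0111,1],[0,0,0,0,0,0.0167,1]]' >/dev/null;python3 -c "from h import *;st()"
python3 -m pendant '[[0,0,0,0,0,0.0056,1],[0,0,0,0,0,0.0111,1],[0,0,0,0,0,0.0167,1]]' >/dev/null;python3 -c "from h import *;st()"
python3 -m pendant '[[0,0,0,0,0,0.0056,1],[0,0,0,0,0,0.0111,1],[0,0,0,0,0,0.0167,1]]' >/dev/null;python3 -c "from h import *;st()"
python3 -m pendant '[[0,0,0,0,0,0.0056,1],[0,0,0,0,0,0.0111,1],[0,0,0,0,0,0.0167,1]]' >/dev/null;python3 -c "from h import *;st()"
```

```text
15.6 [ 0.5449 -0.1398  0.11  ] yaw 89.94 F [2.1 0.4 4.9] M [ 0.037 -0.298  0.223] op 0.157 gf 30.0 [-25.8  40.9  98.8   0.   40.1 -25.7]
15.9 [ 0.545  -0.1398  0.11  ] yaw 86.93 F [2.1 0.6 5.2] M [ 0.017 -0.348  0.234] op 0.156 gf 30.0 [-25.8  40.9  98.8   0.   40.1 -22.7]
16.2 [ 0.545  -0.1397  0.11  ] yaw 83.93 F [1.5 0.3 4.9] M [ 0.074 -0.39   0.205] op 0.162 gf 30.0 [-25.8  40.9  98.8   0.   40.1 -19.7]
16.5 [ 0.545  -0.1397  0.11  ] yaw 80.92 F [ 1.9 -0.6  4.3] M [ 0.031 -0.403  0.275] op 0.158 gf 30.0 [-25.8  40.9  98.8   0.   40.1 -16.7]
```

```bash
python3 -m pendant '[[0,0,0,0,0,0.0056,1]]' >/dev/null;python3 -c "from h import *;st()"
python3 -m pendant '[[0,0,0,0,0,0.0056,1]]' >/dev/null;python3 -c "from h import *;st()"
python3 -m pendant '[[0,0,0,0,0,0.0056,1]]' >/dev/null;python3 -c "from h import *;st()"
python3 -m pendant '[[0,0,0,0,0,0.0056,1]]' >/dev/null;python3 -c "from h import *;st()"
python3 -m pendant '[[0,0,0,0,0,0.0056,1]]' >/dev/null;python3 -c "from h import *;st()"
python3 -m pendant '[[0,0,0,0,0,0.0056,1]]' >/dev/null;python3 -c "from h import *;st()"
```

```text
16.6 [ 0.545  -0.1397  0.11  ] yaw 79.91 F [2.  0.3 5.3] M [ 0.069 -0.431  0.302] op 0.161 gf 30.0 [-25.8  40.9  98.8   0.   40.1 -15.7]
16.7 [ 0.5451 -0.1398  0.11  ] yaw 78.9 F [2.1 0.  4.3] M [ 0.044 -0.473  0.231] op 0.156 gf 30.0 [-25.8  40.9  98.8   0.   40.1 -14.7]
16.8 [ 0.5451 -0.1398  0.11  ] yaw 77.9 F [2.9 0.  4. ] M [ 0.048 -0.428  0.236] op 0.157 gf 30.0 [-25.8  40.9  98.8   0.   40.1 -13.7]
16.9 [ 0.5451 -0.1398  0.11  ] yaw 76.89 F [2.7 0.2 4.9] M [ 0.113 -0.415  0.267] op 0.158 gf 30.0 [-25.8  40.9  98.8   0.   40.1 -12.7]
17.0 [ 0.5451 -0.1398  0.11  ] yaw 75.88 F [ 2.5 -0.3  5.5] M [ 0.19  -0.462  0.277] op 0.157 gf 30.0 [-25.8  40.9  98.8   0.   40.1 -11.7]
17.1 [ 0.5452 -0.1398  0.11  ] yaw 74.88 F [2.8 0.  5.6] M [ 0.037 -0.388  0.29 ] op 0.157 gf 30.0 [-25.8  40.9  98.8   0.   40.1 -10.6]
```

```bash
python3 -m pendant '[[0,0,0,0,0,0.0056,1]]' >/dev/null;python3 -c "from h import *;st()"
python3 -m pendant '[[0,0,0,0,0,0.0056,1]]' >/dev/null;python3 -c "from h import *;st()"
python3 -m pendant '[[0,0,0,0,0,0.0056,1]]' >/dev/null;python3 -c "from h import *;st()"
python3 -m pendant '[[0,0,0,0,0,0.0056,1]]' >/dev/null;python3 -c "from h import *;st()"
python3 -c "
from h import *
K,T=camT('wrist'); p,d=capture('wrist'); cv2.imwrite('pics/w6.png',p[:,:,::-1])"
```

```text
17.2 [ 0.5451 -0.1398  0.11  ] yaw 73.87 F [2.8 0.3 5.6] M [ 0.043 -0.52   0.264] op 0.159 gf 30.0 [-25.8  40.9  98.8   0.   40.1  -9.6]
17.3 [ 0.5452 -0.1398  0.11  ] yaw 72.87 F [ 2.4 -0.2  4.7] M [ 0.104 -0.484  0.244] op 0.159 gf 30.0 [-25.8  40.9  98.8   0.   40.1  -8.6]
17.4 [ 0.5452 -0.1398  0.11  ] yaw 71.86 F [3.1 0.1 5.4] M [ 0.068 -0.511  0.289] op 0.163 gf 30.0 [-25.8  40.9  98.8   0.   40.1  -7.6]
17.5 [ 0.5452 -0.1398  0.11  ] yaw 70.86 F [2.9 0.1 5.3] M [ 0.043 -0.476  0.283] op 0.158 gf 30.0 [-25.8  40.9  98.8   0.   40.1  -6.6]
```

View pics/w6.png

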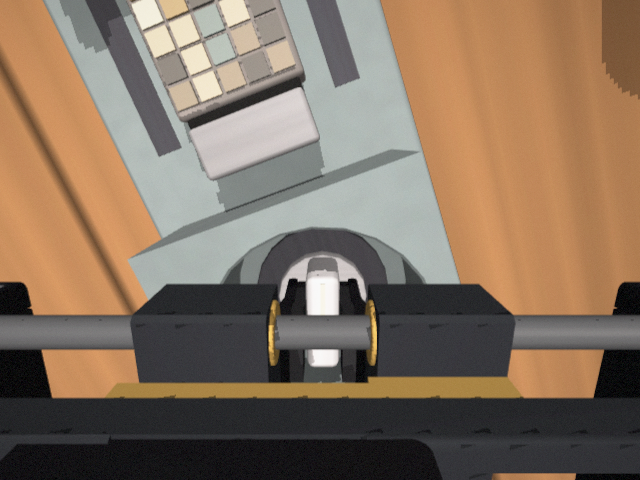

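The view shows the bar held between the fingers at (322,315) and the pad touching the block at (245,115). The moment is only rising slowly, so I'll continue in equal 1° steps and fit it.

```bash
python3 -m pendant '[[0,0,0,0,0,0.0056,1]]' >/dev/null;python3 -c "from h import *;st()"
python3 -m pendant '[[0,0,0,0,0,0.0056,1]]' >/dev/null;python3 -c "from h import *;st()"
python3 -m pendant '[[0,0,0,0,0,0.0056,1]]' >/dev/null;python3 -c "from h import *;st()"
python3 -m pendant '[[0,0,0,0,0,0.0056,1]]' >/dev/null;python3 -c "from h import *;st()"
```

```text
17.65 [ 0.5452 -0.1398  0.11  ] yaw 69.86 F [3.3 0.8 4.3] M [ 0.074 -0.497  0.308] op 0.157 gf 30.0 [-25.8  40.9  98.8   0.   40.1  -5.6]
17.75 [ 0.5452 -0.1398  0.11  ] yaw 68.84 F [ 3.4 -0.1  4.6] M [ 0.107 -0.47   0.308] op 0.16 gf 30.0 [-25.8  40.9  98.8   0.   40.1  -4.6]
17.85 [ 0.5452 -0.1398  0.11  ] yaw 67.84 F [ 3.  -0.3  5.6] M [ 0.068 -0.527  0.358] op 0.16 gf 30.0 [-25.8  40.9  98.8   0.   40.1  -3.6]
17.95 [ 0.5452 -0.1398  0.11  ] yaw 66.83 F [2.9 0.4 5.3] M [ 0.075 -0.533  0.309] op 0.157 gf 30.0 [-25.8  40.9  98.8   0.   40.1  -2.6]
```

```bash
cat > fit.py <<'E'
import numpy as np
y=[99.03,95.97,92.95,89.94,86.93,83.93,80.92,79.91,78.9,77.9,76.89,75.88,74.88,73.87,72.87,71.86,70.86,69.86,68.84,67.84,66.83]
m=[.236,.246,.248,.223,.234,.205,.275,.302,.231,.236,.267,.277,.290,.264,.244,.289,.283,.308,.308,.358,.309]
import sys
for a in sys.argv[1:]: p,q=a.split(","); y.append(float(p)); m.append(float(q))
y=np.array(y);m=np.array(m)
for c in np.arange(66,90,1.):
    h=np.maximum(0,c-y)*np.pi/180*9*6*.009
    b=(m-h).mean(); r=((m-h-b)**2).sum(); print(c,round(b,3),round(np.sqrt(r/(len(y)-2)),4),round(r/.028**2,1))
E
python3 fit.py
```

```text
66.0 0.268 0.038 35.0
67.0 0.268 0.0379 34.9
68.0 0.268 0.0373 33.8
69.0 0.267 0.0359 31.2
70.0 0.266 0.0341 28.2
71.0 0.264 0.032 24.9
72.0 0.262 0.03 21.8
73.0 0.259 0.028 19.0
74.0 0.256 0.0267 17.3
75.0 0.253 0.0259 16.3
76.0 0.249 0.0252 15.4
77.0 0.245 0.0249 15.0
78.0 0.241 0.0249 15.1
79.0 0.236 0.0259 16.2
80.0 0.231 0.0275 18.3
81.0 0.225 0.0286 19.8
82.0 0.219 0.0295 21.1
83.0 0.213 0.0309 23.1
84.0 0.207 0.0328 26.0
85.0 0.2 0.035 29.7
86.0 0.194 0.0375 34.0
87.0 0.187 0.0401 39.0
88.0 0.181 0.0425 43.7
89.0 0.174 0.045 49.0
```

```bash
python3 -m pendant '[[0,0,0,0,0,0.0056,1]]' >/dev/null;python3 -c "from h import *;st()"
python3 -m pendant '[[0,0,0,0,0,0.0056,1]]' >/dev/null;python3 -c "from h import *;st()"
python3 -m pendant '[[0,0,0,0,0,0.0056,1]]' >/dev/null;python3 -c "from h import *;st()"
```

```text
18.05 [ 0.5452 -0.1398  0.11  ] yaw 65.82 F [3.2 1.7 5.6] M [ 0.089 -0.547  0.323] op 0.151 gf 30.0 [-25.8  40.9  98.8   0.   40.1  -1.6]
18.15 [ 0.5453 -0.1398  0.11  ] yaw 64.82 F [ 2.8 -0.1  4.6] M [ 0.001 -0.512  0.338] op 0.159 gf 30.0 [-25.8  40.9  98.8   0.   40.1  -0.6]
18.25 [ 0.5453 -0.1398  0.11  ] yaw 63.81 F [ 3.1 -0.1  4.7] M [ 0.04  -0.549  0.384] op 0.163 gf 30.0 [-25.8  40.9  98.8   0.   40.1   0.4]
```

```bash
python3 fit.py 65.82,.323 64.82,.338 63.81,.384 | sed -n 8,18p
```

```text
73.0 0.262 0.0278 21.7
74.0 0.258 0.0263 19.4
75.0 0.254 0.0253 18.0
76.0 0.25 0.0246 16.9
77.0 0.245 0.0242 16.4
78.0 0.24 0.0243 16.6
79.0 0.235 0.0253 17.9
80.0 0.229 0.0268 20.2
81.0 0.223 0.0279 21.9
82.0 0.217 0.0289 23.4
83.0 0.211 0.0303 25.8
```

```bash
python3 -m pendant '[[0,0,0,0,0,0,0.17],[0,0,0,0,0,0,0.17],[0,0,0,0,0,0,0.17],[0,0,0,0,0,0,0.17],[0,0,0,0,0,0,0.17]]' | tail -3
python3 -m pendant '[[0,0,-0.1,0,0,0,0.17],[0,0,-0.25,0,0,0,0.17],[0,0,-0.45,0,0,0,0.17],[0,0,-0.7,0,0,0,0.17],[0,0,-0.85,0,0,0,0.17],[0,0,-0.85,0,0,0,0.17],[0,0,-0.85,0,0,0,0.17]]' >/dev/null
python3 - <<'E'
from h import *
st(); K,T=camT("wrist"); p,d=capture("wrist"); W=cloud(d,K,T); cv2.imwrite("pics/w7.png",p[:,:,::-1])
m=box(W,.515,.577,-.172,-.112,.0605,.0675).astype(np.uint8)
n,l,s,c=cv2.connectedComponentsWithStats(m); i=1+np.argmax(s[1:,4]); print("bar",rect(W,l==i))
print("block",rect(W,box(W,.50,.585,-.043,.0325,.038,.0455)))
E
```

```text
force: [-1.0, 0.1, -0.8]
opening: 0.405
grasp_force: 0.0
19.45 [ 0.5441 -0.1394  0.28  ] yaw 63.87 F [-1.   0.7 -0.9] M [-0.016 -0.014  0.034] op 0.411 gf 0.0 [-25.8  26.2  92.1  -0.   61.7   0.4]
bar (((544.1769409179688, -141.9806671142578), (41.129981994628906, 13.964783668518066), 64.19104766845703), 755, np.float64(0.06411278088954503))
block (((541.594482421875, -5.3131561279296875), (56.136558532714844, 75.97369384765625), 0.639594316482544), 6254, np.float64(0.043882106930003245))
```

View pics/w7.png

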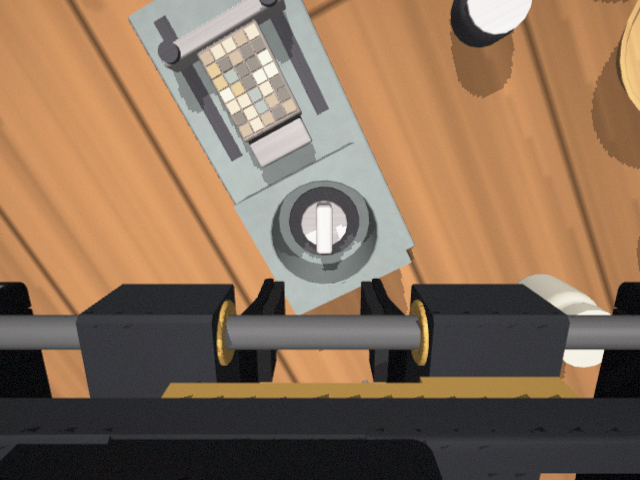

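The block is seated against the ledge (about (220,35)) with the pad behind it, and the bar stayed at its set angle after release. I'm handing in.

```bash
python3 -c "
from rig import bot
print(bot.hand_in())"
```

```text
the job is handed in; nothing more can be done
None
```

The block lies flat in the clamp against the ledge, squeezed at an estimated 13–17 N (torque readings suggest 13, camera geometry 17). I let go of the knob and handed the job in with the gripper clear at about 19.5 s; no verdict came back.

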